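# Hold the food pusher home in the slicer's feed chute

## Robot

A 6-joint arm with a two-finger parallel gripper is mounted at the origin on a cart in front of the work surface, level with it; the furniture and walls round the work are solid. World frame = base frame: x ahead of the robot, y to its left, z up, the work surface at z = 0. Lengths are in m, angles in rad, forces in N, time in s.
With the tool pointing down it reaches from about 0.375 to 0.75 m from the base axis. Payload 9 kg.
Tool frame: the origin (TCP) lies at the centre of the arm's flange, where the gripper is bolted on; the fingertips stand 173 mm ahead of it and the grasp point (between the pads) lies 155 mm ahead of it; z points along the fingers, y is the line along which they close (so a half turn about z gives the same grasp; the last joint's range is limited). The gripper opens to 85 mm and grips with 20 to 120 N. Pads are 22 mm wide; open, the fingers measure 114 mm over their backs; the gripper's body (76 mm by 85 mm) begins 54 mm behind the grasp point. The pads swing forward as they close: fully open they stand 13 mm farther back than shut.
Start: joints at [-1.513, 0.104, 0.097, 1.564, 0, 1.353], TCP at [0.163, -0.577, 0.405] pointing down, gripper open.
Joint ranges: [-2.99, 2.99], [-0.84, 1.86], [-1.1, 1.16], [-1.84, 2.11], [-1.51, 1.56], [-3.14, 3.14]. Speed limits (rad/s): [2.22, 2.22, 2.57, 3.14, 3.14, 3.14].

## Interface

Orientations are given as a unit quaternion [w, x, y, z].
In Python, from bench import get_obs, capture, finish_job gives the robot as it stands.
- The arm moves only by the shell command python3 -m jog 'ROWS' [FORCE]. ROWS is a JSON object whose one key "steps" holds a list of rows, each a list of 3 entries, a list of its own where there are three numbers: the shift along the tool's x, y, z in m, then the turn, a rotation vector about the tool's x, y, z in rad, then the finger opening in m, from 0 to 0.0854. A call has 1 to 12 rows; each row shifts and turns the commanded pose from where the row before left it, along the tool's axes as they then stand; what a row does not reach is not made up. A row lasts 1/10 s, in which the tool goes at most 50 mm and 8.59 degrees, less where a joint would pass 70% of its speed; a pose out of reach is approached as far as the arm can. A call with a gripper value outside its range is refused whole. The fingers move at their own pace and stop on an object; FORCE is the grip in N (left out, the last holds). Time passes only in rows, so rows that do not move let the fingers close. It gives the time, the measured TCP pose, the force, the opening and the grip force at its end, in the units of the state.
- get_obs(): the state, without advancing time (a new reading comes with each control period).
- capture(name): name is "side" or "top" or "wrist"; returns a dict with "color" (400x640x3 uint8, red, green, blue), "range_z" (400x640 float32, m along the optical axis (not along the pixel's ray), 0 where there is no reading), "fx", "fy", "cx", "cy" (pixels), "dist_coeffs" ([k1, k2, p1, p2, k3] as OpenCV has them; the pictures are not rectified), "R" (3x3) and "t" (3): a world point X has camera coordinates R X + t; the wrist camera has in their place "T_tool_cam" (4x4, takes a point from camera to tool coordinates, whose origin is the TCP and whose axes are the flange's). Camera axes: x right, y down, z forward; pixel columns grow to the right and rows downward; lengths in m; the calibration is good to about 2 mm. A picture is of the moment at which its call begins: read the wrist's pose just before it.
- finish_job(): hands the job in; it is judged then, once.
The state is a dict: "time_s": time; "qpos": joint angles; "dq": joint speeds; "joint_efforts": joint torques, N m; "eef_pos": TCP position; "tool_rot": TCP orientation; "force": force on the tool from outside, world axes, zero at the start; "moment": the same for the moment, N m; "width": finger opening in m; "finger_force": force on a finger pad.
Only numpy, scipy, OpenCV 4.12 (cv2) and the standard library are available. Lean on these libraries where they do the work, as an engineer would, in place of code of your own. Each camera call takes 0.05 s, during which the arm holds its last target. There are 200 camera calls.

## Task

Take the loose food pusher standing on the tray by its handle and pass it, the right way round, down through the narrow slot at the top of the slicer's feed chute, so that the rib on its stem runs in the notch of the slot. Press it fully home against the sprung safety plate inside, until its collar sits on the chute's rim, and finish while still gripping the pusher and holding it down there: do not let go, as the spring would lift it. Leave the salt shaker, the pepper mill and the tin undisturbed.

Things in the scene. Friction and masses are not known exactly. Their poses are not given: they have to be found in the camera images.
- slicer: compact white electric slicer, fixed: low base 150 x 165 mm, 42 mm high, knob on its front (-x), outlet on its -y side; on its middle an upright feed chute, outside 54 x 80 mm, rim 110 mm up. Origin on the worktop under the slot's centre; x from front to back, y along the slot, z up. Turned up to 0.45 rad either way from facing the robot; left or right of the tray (they swap places).
- slicer_mouth (a point): centre of the slot at the chute's rim, 110 mm above the worktop; axes as the slicer's. Slot 24 mm (x) by 56 mm (y), 2 mm wider and longer than the pusher's stem. In the middle of its front (-x) side a notch 13 mm wide (y), 7 mm deep (x) for the pusher's rib. The top 8 mm of the walls flare outward, 6 mm a side; below, the walls are upright.
- pusher: loose white food pusher, 110 mm tall, about 160 g, upright on the tray, turned any way about z. Origin at the foot's centre, z up. Stem 22 mm (x) by 54 mm (y), 60 mm long, a rib on its -x face; collar 46 x 78 mm at 60 to 65 mm; above it the grey handle. Its axes match the slicer's when it is the right way round; fully home its origin is 60 mm below slicer_mouth.
- tray: flat square steel tray, 110 x 110 mm, fixed, lying on the low metal heat rods (4.7 mm high) let into the worktop; the pusher stands on its floor, 10 mm above the worktop; rim 4 mm high. Origin under its centre on the worktop
- pusher_rib (a point): middle of the outer face of the pusher's rib, 17 mm from its axis toward its -x, 33 mm above the foot. The rib is 10 mm wide (y), 6 mm proud, from 6 mm above the foot up to the collar; above it the collar has a tab 22 mm wide reaching to x = -36 mm, seen from above
- pusher_grip (a point): middle of the pusher's handle, on its axis 95 mm above the foot: the handle is 22 mm (x) by 40 mm (y), from 65 to 110 mm; grip it across its 22 mm, fingers closing along the pusher's x
- safety_plate (a joint): sprung steel safety plate inside the chute, 42 mm below the rim when free: its travel downward in m, 0 when free, 0.018 when the pusher is home (stop at 0.021). The spring pushes up with 3 N at 0 and about 9 N at 0.018, more than the pusher's weight.
- salt_shaker: salt shaker, 44 mm wide, 90 mm tall, standing near the work, to be left alone; origin at its foot
- pepper_mill: wooden pepper mill, 58 mm wide, 150 mm tall, standing near the work, to be left alone; origin at its foot
- tin_small: small food tin, 75 mm wide, 58 mm tall, standing near the work, to be left alone; origin at its foot

How it is judged:
On the way, in this order (a step that is already met when the one before it is completed fails the run):
1. the pusher is lifted clear of the tray in the fingers (contact force between the fingers and pusher above 2 N and height (world z) of pusher above 0.04 m and not (horizontal distance between pusher and slicer_mouth below 0.02 m and z of pusher in the frame of slicer_mouth below 0 m)), for 0.2 s.
2. the pusher's foot is at least 20 mm down the slot, rib in the notch, the pusher still held (contact force between the fingers and pusher above 2 N and z of pusher in the frame of slicer_mouth below -0.02 m and x of pusher_rib in the frame of slicer_mouth below -0.01 m and horizontal distance between pusher and slicer_mouth below 0.006 m and angle between pusher's own z axis and vertical below 0.08 rad), for 0.1 s.
At the end, for the whole second after the job is handed in: for the last second the pusher is in the chute the right way round (6 mm, 0.08 rad, rib on the notch side), collar within 4 mm of the rim, safety plate down more than 13 mm, fingers still holding it (over 2 N), pusher at rest (under 0.02 m/s) (contact force between the fingers and pusher above 2 N and z of pusher in the frame of slicer_mouth below -0.056 m and x of pusher_rib in the frame of slicer_mouth below -0.01 m and value of joint safety_plate above 0.013 m and linear speed of pusher below 0.02 m/s and horizontal distance between pusher and slicer_mouth below 0.006 m and angle between pusher's own z axis and vertical below 0.08 rad); the arm keeps its last pose, push and grip.
It fails at once if the salt shaker is knocked over or shoved more than 30 mm (distance of salt_shaker from where it was at the start of the episode above 0.03 m or angle between salt_shaker's own z axis and vertical above 0.5 rad).
It fails at once if the pepper mill is knocked over or shoved more than 30 mm (distance of pepper_mill from where it was at the start of the episode above 0.03 m or angle between pepper_mill's own z axis and vertical above 0.5 rad).
It fails at once if the tin is knocked over or shoved more than 30 mm (distance of tin_small from where it was at the start of the episode above 0.03 m or angle between tin_small's own z axis and vertical above 0.5 rad).
It also fails if it takes over 45 s, if anything falls off the work surface, if the arm or the gripper's body presses on something with over 40 N, if the wrist force passes 120 N, or if a joint passes its speed limit or range.

## Working session

There is one attempt and no reset: what is moved stays moved. The work goes in short steps, Python scripts to look and compute and a shell command to move; the robot and the scene stay as the last step left them, time stands still between calls to the robot, and variables do not carry over. Pictures are saved under pics/ and viewed, at most 10 in all, crops included, and the job is handed in when it is done.

```bash
mkdir -p pics; ls; cat > h.py <<'E'
import numpy as np, cv2
from bench import get_obs, capture
from scipy.spatial.transform import Rotation as Ro
def save(name,fn):
    c=capture(name); cv2.imwrite('pics/'+fn+'.png',c['color'][:,:,::-1]); np.savez('pics/'+fn,**{k:v for k,v in c.items()}); return c
def cloud(c):
    K=np.array([[c['fx'],0,c['cx']],[0,c['fy'],c['cy']],[0,0,1.]])
    v,u=np.mgrid[0:400,0:640]; p=np.stack([u,v],-1).reshape(-1,1,2).astype(float)
    n=cv2.undistortPoints(p,K,np.array(c['dist_coeffs'])).reshape(400,640,2)
    z=c['range_z']; P=np.dstack([n[...,0]*z,n[...,1]*z,z])
    return (P-np.array(c['t']))@np.array(c['R'])   # R^T(P-t)
E
python3 - <<'E'
from h import *
c=save('top','top0'); save('side','side0')
o=get_obs(); print({k:np.round(v,3) for k,v in o.items()})
print(c['R'],c['t'],c['fx'])
E
```

```text
pics
{'time_s': np.float64(0.1), 'qpos': array([-1.513,  0.105,  0.097,  1.564, -0.   ,  1.353]), 'dq': array([ 0.   , -0.001,  0.003, -0.001,  0.002, -0.001]), 'joint_efforts': array([ 5.0000e-03, -5.5821e+01,  5.0472e+01,  1.3000e-02, -0.0000e+00,
       -0.0000e+00]), 'eef_pos': array([ 0.163, -0.577,  0.404]), 'tool_rot': array([-0.001,  0.991,  0.137,  0.   ]), 'force': array([-0.06 ,  0.313,  0.081]), 'moment': array([-0.027,  0.004,  0.043]), 'finger_force': np.float64(0.0), 'width': np.float64(0.086)}
[[-0.02492156 -0.99952618 -0.0180648 ]
 [-0.98706084  0.02746592 -0.15797632]
 [ 0.15839764  0.01389404 -0.98727764]] [0.14141891 0.59528462 0.8851625 ] 377.23825462439765
```

View pics/top0.png

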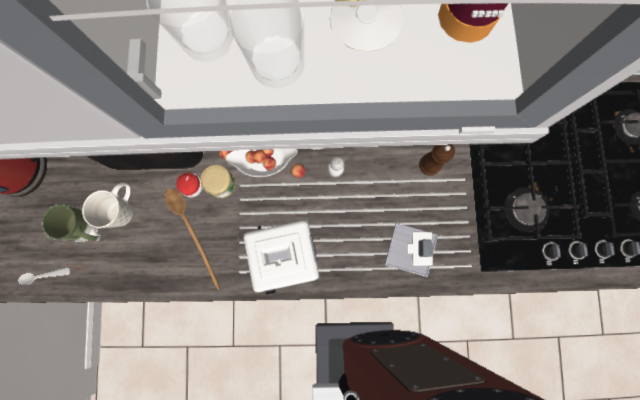

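View pics/side0.png

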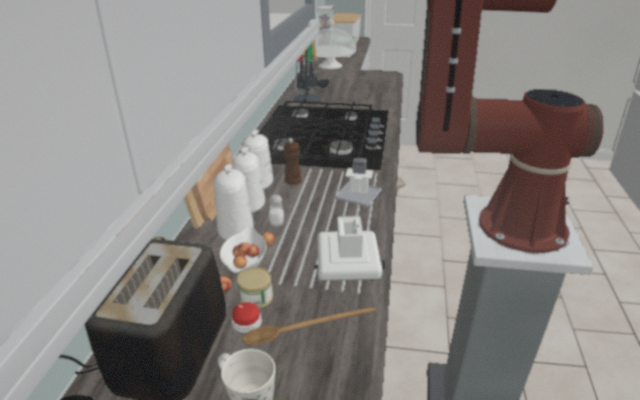

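The top view shows the slicer at about (280,256) and the pusher on its tray at about (422,248). The shaker is at (337,167), the mill at (437,160) and the tin at (217,181). Next I'll enlarge the two work regions and take depth numbers.

```bash
python3 - <<'E'
from h import *
c=dict(np.load('pics/top0.npz')); im=c['color'][:,:,::-1]
a=cv2.resize(im[210:300,235:325],None,fx=6,fy=6,interpolation=cv2.INTER_CUBIC)
b=cv2.resize(im[215:280,380:445],None,fx=6,fy=6,interpolation=cv2.INTER_CUBIC)
o=np.zeros((540,390+540-130,3),np.uint8); o=np.zeros((540,800,3),np.uint8)
o=np.zeros((540,930,3),np.uint8); o[:,:540]=a; o[:390,540:]=b
cv2.imwrite('pics/crop0.png',cv2.resize(o,(800,465),interpolation=cv2.INTER_AREA))
P=cloud(c)
for (u,v) in [(337,167),(437,160),(217,181),(280,240),(280,256),(255,256),(290,270),(420,247),(426,247),(413,248),(395,262),(300,130),(300,110),(350,280)]:
    print((u,v),P[v,u].round(3))
E
```

```text
(337, 167) [0.675 0.084 0.086]
(437, 160) [ 0.68  -0.151  0.108]
(217, 181) [0.656 0.384 0.055]
(280, 240) [0.506 0.228 0.047]
(280, 256) [0.466 0.226 0.065]
(255, 256) [0.468 0.29  0.044]
(290, 270) [0.433 0.205 0.045]
(420, 247) [ 0.478 -0.099  0.103]
(426, 247) [ 0.477 -0.109  0.118]
(413, 248) [ 0.477 -0.089  0.074]
(395, 262) [ 0.445 -0.056  0.013]
(300, 130) [0.612 0.142 0.525]
(300, 110) [0.624 0.14  0.558]
(350, 280) [ 0.403  0.058 -0.001]
```

View pics/crop0.png

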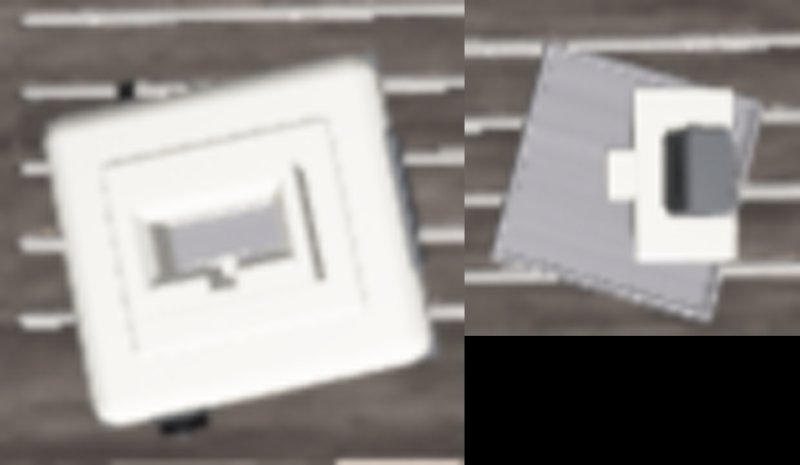

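The crop shows the slicer's notch facing image-down (its front), with slicer yaw about +0.2. The pusher's tab points image-left (+y), so its yaw is about -90°. Now the numbers.

```bash
cat >> h.py <<'E'
def plane(c,uv,z,R=None,t=None):
    R=np.array(c['R']) if R is None else R; t=np.array(c['t']) if t is None else t
    K=np.array([[c['fx'],0,c['cx']],[0,c['fy'],c['cy']],[0,0,1.]])
    n=cv2.undistortPoints(np.array(uv,float).reshape(-1,1,2),K,np.array(c['dist_coeffs'])).reshape(-1,2)
    d=np.c_[n,np.ones(len(n))]@R; o=-R.T@t
    return o+d*((z-o[2])/d[:,2])[:,None]
def wristRt(c,o):
    q=o['tool_rot']; T=np.eye(4); T[:3,:3]=Ro.from_quat([q[1],q[2],q[3],q[0]]).as_matrix(); T[:3,3]=o['eef_pos']
    M=np.linalg.inv(T@np.array(c['T_tool_cam'])); return M[:3,:3],M[:3,3]
E
python3 - <<'E'
from h import *
c=dict(np.load('pics/top0.npz'))
s=5.161
f=lambda x,y:(380+(x-464.5)/s,215+y/s)
g=lambda x,y:(235+x/s,210+y/s)
print('collar',plane(c,[f(634,88),f(733,88),f(737,262),f(634,262),f(608,175)],.075).round(4))
print('chute rim flare',plane(c,[g(135,215),g(287,172),g(300,240),g(150,292)],.11).round(4))
P=cloud(c); m=(P[...,2]>.07)&(P[...,2]<.125)&(P[...,0]<.56)&(P[...,0]>.38)&(P[...,1]>.1)
print('slicer high',m.sum(),P[m].min(0),P[m].max(0), cv2.minAreaRect(P[m][:,:2].astype(np.float32)))
w=capture('wrist'); print(w['T_tool_cam'].round(3),w['fx'])
E
```

```text
collar [[ 0.5143 -0.091   0.075 ]
 [ 0.513  -0.1366  0.075 ]
 [ 0.4341 -0.1331  0.075 ]
 [ 0.4354 -0.0863  0.075 ]
 [ 0.475  -0.0767  0.075 ]]
chute rim flare [[0.4765 0.2632 0.11  ]
 [0.4937 0.1959 0.11  ]
 [0.4638 0.1906 0.11  ]
 [0.4428 0.2567 0.11  ]]
slicer high 1199 [0.43270027 0.18587109 0.07002838] [0.55995229 0.80209504 0.11422865] ((0.5032945275306702, 0.493716299533844), (0.6254907846450806, 0.07465162128210068), 81.84658813476562)
[[-0.001 -0.964 -0.266  0.067]
 [ 1.    -0.001  0.    -0.   ]
 [-0.    -0.266  0.964  0.031]
 [ 0.     0.     0.     1.   ]] 342.46407062282174
```

```bash
python3 -m jog '{"steps":[[[0.0355,-0.0302,0],[0,0,0],0.0854],[[0.0355,-0.0302,0],[0,0,0],0.0854],[[0.0355,-0.0302,0],[0,0,0],0.0854],[[0.0355,-0.0302,0],[0,0,0],0.0854],[[0.0355,-0.0302,0],[0,0,0],0.0854],[[0.0355,-0.0302,0],[0,0,0],0.0854],[[0.0355,-0.0302,0],[0,0,0],0.0854],[[0.0355,-0.0302,0],[0,0,0],0.0854],[[0.0355,-0.0302,0],[0,0,0],0.0854],[[0.0355,-0.0302,0],[0,0,0],0.0854],[[0.0355,-0.0302,0],[0,0,0],0.0854],[[0.0355,-0.0302,0],[0,0,0],0.0854]]}' 40
python3 -c "
from bench import get_obs
o=get_obs();print(o['qpos'].round(3),o['eef_pos'].round(4),o['tool_rot'].round(4))"
```

```text
time_s: 1.35
eef_pos: [0.4753, -0.1107, 0.4047]
tool_rot: [0.0, 0.991, 0.137, 0.0]
force: [1.5, -1.0, 0.3]
width: 0.0858
finger_force: 0.0
[-0.498 -0.239 -0.232  1.578 -0.     2.368] [ 0.4753 -0.1107  0.4047] [2.000e-04 9.905e-01 1.375e-01 1.000e-04]
```

```bash
python3 -m jog '{"steps":[[[0,0,0],[0,0,0.108],0.0854],[[0,0,0],[0,0,0.108],0.0854],[[0,0,0],[0,0,0.108],0.0854],[[0,0,0],[0,0,0],0.0854],[[0,0,0],[0,0,0],0.0854]]}'
python3 - <<'E'
from h import *
o=get_obs(); c=save('wrist','w1'); R,t=wristRt(c,o); np.savez('pics/w1rt',R=R,t=t)
K=np.array([[c['fx'],0,c['cx']],[0,c['fy'],c['cy']],[0,0,1.]])
p=cv2.projectPoints(np.array([[.474,-.112,.12]]),cv2.Rodrigues(R)[0],t,K,np.array(c['dist_coeffs']))[0].ravel()
print(o['eef_pos'],o['tool_rot'],p,o['qpos'])
cv2.imwrite('pics/w1v.png',cv2.resize(c['color'][:,:,::-1],None,fx=1.25,fy=1.25))
E
```

```text
time_s: 1.85
eef_pos: [0.4746, -0.1126, 0.4046]
tool_rot: [-0.0, 1.0, -0.023, -0.0]
force: [0.2, -0.1, -1.2]
width: 0.0851
finger_force: 0.0
[ 0.47456597 -0.11263367  0.404565  ] [-8.43237649e-06  9.99745591e-01 -2.25553156e-02 -1.02901251e-04] [318.69056298 194.37383132] [-5.01947322e-01 -2.39290408e-01 -2.32257998e-01  1.57801912e+00
 -7.99602582e-05  2.68475980e+00]
```

View pics/w1v.png

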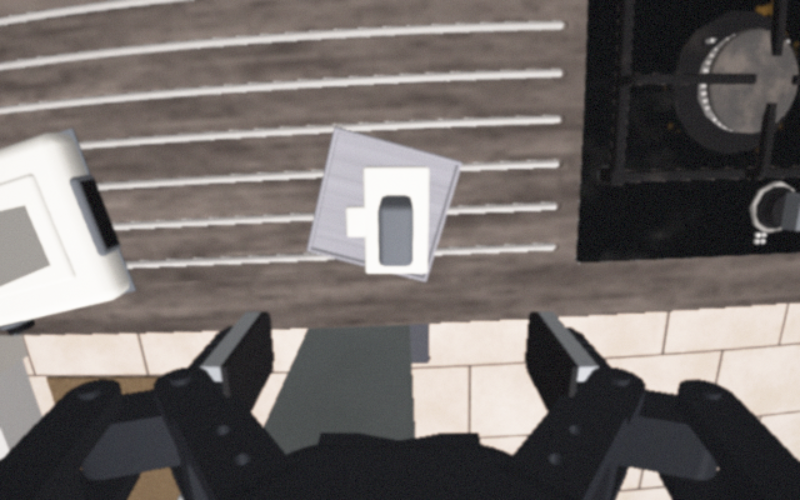

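The wrist view shows the collar at roughly (363–430, 167–274), the tab to its left at (350,221), and the handle centred near (396,230). Next, an exact fit by segmentation.

```bash
python3 - <<'E'
from h import *
c=dict(np.load('pics/w1.npz')); r=np.load('pics/w1rt.npz')
im=c['color'].astype(int); m=np.zeros((400,640),np.uint8); sub=(im.min(2)>200)
m[125:228,265:350]=sub[125:228,265:350]
n,l,s,_=cv2.connectedComponentsWithStats(m); k=1+s[1:,4].argmax(); m=(l==k).astype(np.uint8)
print(s[k])
vs,us=np.nonzero(m)
# contour -> plane, robust collar edges
ct=max(cv2.findContours(m,cv2.RETR_EXTERNAL,cv2.CHAIN_APPROX_NONE)[0],key=len).reshape(-1,2)
P=plane(c,ct,.075,r['R'],r['t'])[:,:2]
# right edge and top/bottom from contour subsets
x0,y0,w,h,_=s[k]
right=P[(ct[:,0]>x0+w-6)&(ct[:,1]>y0+8)&(ct[:,1]<y0+h-8)]
lx=np.median(ct[(ct[:,1]<y0+20)&(ct[:,0]<x0+w/2)][:,0])
left=P[(abs(ct[:,0]-lx)<4)&(ct[:,1]>y0+8)&(ct[:,1]<y0+h-8)]
top=P[(ct[:,1]<y0+4)&(ct[:,0]>lx+6)&(ct[:,0]<x0+w-7)]
bot=P[(ct[:,1]>y0+h-5)&(ct[:,0]>lx+6)&(ct[:,0]<x0+w-7)]
tab=P[ct[:,0]<x0+2]
for n_,q in [('right',right),('left',left),('top',top),('bot',bot),('tab',tab)]:
    vx,vy,a,b=cv2.fitLine(q.astype(np.float32),cv2.DIST_HUBER,0,.01,.01).ravel(); print(n_,len(q),np.degrees(np.arctan2(vy,vx)).round(2),q.mean(0).round(4))
Q=plane(c,[(380/1.25,212/1.25)],.12,r['R'],r['t'])
W=cloud(c|{'R':r['R'],'t':r['t']})
g=(W[...,2]>.113)&(W[...,2]<.13)&(abs(W[...,0]-.474)<.06)&(abs(W[...,1]+.112)<.05)
print('handle top',g.sum(),W[g].min(0),W[g].max(0),np.median(W[g],0),cv2.minAreaRect(W[g][:,:2].astype(np.float32)))
E
```

```text
[ 276  133   69   87 3320]
right 70 -1.93 [ 0.4771 -0.1335]
left 50 -2.22 [ 0.4795 -0.0874]
top 40 87.33 [ 0.5159 -0.1129]
bot 40 87.33 [ 0.4394 -0.1093]
tab 24 -0.99 [ 0.4792 -0.0746]
handle top 1392 [ 0.45855199 -0.1215869   0.11348285] [ 0.49856871 -0.09919567  0.12206551] [ 0.47986483 -0.11061033  0.1196079 ] ((0.478622168302536, -0.11025984585285187), (0.021458344534039497, 0.03959357738494873), 87.81233215332031)
```

Pusher fit from the wrist camera: centre (0.478,-0.111), yaw -92.3°, collar 46 x 77 mm, which checks out. Before gripping I'll measure the slot with the same camera at the insertion yaw, so that calibration errors cancel.

```bash
python3 -m jog '{"steps":[[[-0.0026,-0.0423,0],[0,0,0],0.0854],[[-0.0026,-0.0423,0],[0,0,0],0.0854],[[-0.0026,-0.0423,0],[0,0,0],0.0854],[[-0.0026,-0.0423,0],[0,0,0],0.0854],[[-0.0026,-0.0423,0],[0,0,0],0.0854],[[-0.0026,-0.0423,0],[0,0,0],0.0854],[[-0.0026,-0.0423,0],[0,0,0],0.0854],[[-0.0026,-0.0423,0],[0,0,0],0.0854],[[0,0,0],[0,0,-0.1435],0.0854],[[0,0,0],[0,0,-0.1435],0.0854],[[0,0,0],[0,0,-0.1435],0.0854],[[0,0,0],[0,0,-0.1435],0.0854]]}'
python3 -m jog '{"steps":[[[0,0,0],[0,0,-0.1435],0.0854],[[0,0,0],[0,0,-0.1435],0.0854],[[0,0,0],[0,0,-0.1435],0.0854],[[0,0,0],[0,0,-0.1435],0.0854],[[0,0,0],[0,0,-0.1435],0.0854],[[0,0,0],[0,0,-0.1435],0.0854],[[0,0,0],[0,0,-0.1435],0.0854],[[0,0,0],[0,0,-0.1435],0.0854],[[0,0,0],[0,0,-0.1435],0.0854],[[0,0,0],[0,0,0],0.0854],[[0,0,0],[0,0,0],0.0854]]}'
python3 - <<'E'
from h import *
o=get_obs(); c=save('wrist','w2'); R,t=wristRt(c,o); np.savez('pics/w2rt',R=R,t=t)
K=np.array([[c['fx'],0,c['cx']],[0,c['fy'],c['cy']],[0,0,1.]])
p=cv2.projectPoints(np.array([[.469,.2266,.11]]),cv2.Rodrigues(R)[0],t,K,np.array(c['dist_coeffs']))[0].ravel()
print(o['eef_pos'],o['tool_rot'],p,o['qpos'])
u,v=p.round().astype(int); u0,v0=u-75,v-75; print(u0,v0)
cv2.imwrite('pics/w2v.png',cv2.resize(c['color'][v0:v0+140,u0:u0+150,::-1],None,fx=4,fy=4,interpolation=cv2.INTER_CUBIC))
E
```

```text
time_s: 3.1
eef_pos: [0.4677, 0.1531, 0.4065]
tool_rot: [-0.025, 0.952, 0.304, 0.007]
force: [1.0, 0.7, 0.6]
width: 0.0854
finger_force: 0.0
time_s: 4.2
eef_pos: [0.4677, 0.153, 0.4065]
tool_rot: [-0.016, 0.582, 0.813, 0.02]
force: [0.1, 0.9, -1.1]
width: 0.0853
finger_force: 0.0
[0.46766965 0.15304742 0.40652655] [-0.01597022  0.58187974  0.81286847  0.02014394] [345.77982067 120.1906979 ] [ 0.03566171 -0.23061341 -0.22156524  1.58053421  0.05141412  1.27819326]
271 45
```

View pics/w2v.png

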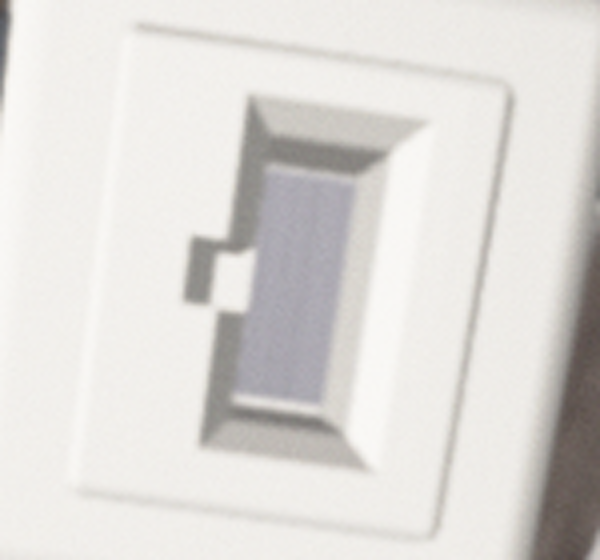

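The wrist crop shows the slot clearly, with the notch on the left (view 190–255, 235–310). The carry was cut short by a speed limit, leaving the tool a few degrees tilted and 74 mm off in y, so I'll add a delta helper and correct it.

```bash
cat >> h.py <<'E'
def delta(pos,th,show=True):
    o=get_obs(); q=o['tool_rot']; A=Ro.from_quat([q[1],q[2],q[3],q[0]])
    B=Ro.from_matrix(np.array([[np.cos(th),np.sin(th),0],[np.sin(th),-np.cos(th),0],[0,0,-1]]))
    rv=(A.inv()*B).as_rotvec(); d=np.array(pos)-o['eef_pos']
    print('time',o['time_s'],'turn',rv.round(4),'shift before turn',A.inv().apply(d).round(4),'after turn',B.inv().apply(d).round(4))
E
python3 - <<'E'
from h import *
c=dict(np.load('pics/w2.npz')); r=np.load('pics/w2rt.npz')
f=lambda x,y:(271+(x+.5)/4-.5,45+(y+.5)/4-.5)
pts=[f(248,93),f(433,122),f(375,470),f(200,446)]
Q=plane(c,pts,.11,r['R'],r['t'])[:,:2]; print(Q.round(4),Q.mean(0))
N=plane(c,[f(193,237),f(185,300)],.11,r['R'],r['t'])[:,:2];print(N.round(4))
C=plane(c,[f(135,25),f(512,85),f(435,537),f(75,490)],.11,r['R'],r['t'])[:,:2]; print(C.round(4),C.mean(0))
for X in (Q,C): print([np.degrees(np.arctan2(*(X[i]-X[j])[::-1])).round(2) for i,j in((0,1),(3,2),(0,3),(1,2))],[np.linalg.norm(X[i]-X[j]).round(4) for i,j in((0,1),(3,2),(0,3),(1,2))])
delta([.469,.2266,.405],1.82)
E
```

```text
[[0.4467 0.2599]
 [0.4815 0.2664]
 [0.4938 0.2007]
 [0.4595 0.1941]] [0.47040779 0.23028943]
[[0.4454 0.2315]
 [0.4478 0.2198]]
[[0.4228 0.2647]
 [0.4933 0.2777]
 [0.5099 0.192 ]
 [0.4389 0.178 ]] [0.46625285 0.22810751]
[np.float64(-169.43), np.float64(-169.11), np.float64(101.03), np.float64(100.62)] [np.float64(0.0354), np.float64(0.0349), np.float64(0.067), np.float64(0.0668)]
[np.float64(-169.52), np.float64(-168.87), np.float64(100.54), np.float64(100.94)] [np.float64(0.0717), np.float64(0.0723), np.float64(0.0881), np.float64(0.0873)]
time 4.25 turn [ 0.0122 -0.0499  0.0792] shift before turn [0.069  0.0249 0.0053] after turn [0.0709 0.0194 0.0015]
```

```bash
python3 -c "
from h import *
delta([.4704,.2300,.405],1.759)"
```

```text
time 4.25 turn [ 0.0107 -0.0503  0.1401] shift before turn [0.0718 0.0273 0.0054] after turn [0.0751 0.0171 0.0015]
```

```bash
python3 -m jog '{"steps":[[[0,0,0],[0.0054,-0.0252,0.07],0.0854],[[0,0,0],[0.0054,-0.0252,0.07],0.0854],[[0.025,0.0057,0.0005],[0,0,0],0.0854],[[0.025,0.0057,0.0005],[0,0,0],0.0854],[[0.025,0.0057,0.0005],[0,0,0],0.0854],[[0,0,0],[0,0,0],0.0854],[[0,0,0],[0,0,0],0.0854]]}'
python3 - <<'E'
from h import *
delta([.4704,.2300,.405],1.759)
o=get_obs(); c=save('wrist','w3'); R,t=wristRt(c,o); np.savez('pics/w3rt',R=R,t=t)
K=np.array([[c['fx'],0,c['cx']],[0,c['fy'],c['cy']],[0,0,1.]])
p=cv2.projectPoints(np.array([[.4704,.23,.11]]),cv2.Rodrigues(R)[0],t,K,np.array(c['dist_coeffs']))[0].ravel()
u,v=p.round().astype(int); u0,v0=u-75,v-70; print(u0,v0,o['qpos'].round(3))
cv2.imwrite('pics/w3v.png',cv2.resize(c['color'][v0:v0+140,u0:u0+150,::-1],None,fx=4,fy=4,interpolation=cv2.INTER_CUBIC))
E
```

```text
time_s: 4.95
eef_pos: [0.4701, 0.2303, 0.4049]
tool_rot: [0.0, 0.636, 0.771, -0.0]
force: [-0.3, 0.7, 0.4]
width: 0.0856
finger_force: 0.0
time 4.95 turn [-0.0004  0.0003  0.0028] shift before turn [-0.0004  0.0003 -0.0001] after turn [-0.0004  0.0003 -0.0001]
244 121 [ 0.205 -0.129 -0.134  1.566 -0.     1.585]
```

View pics/w3v.png

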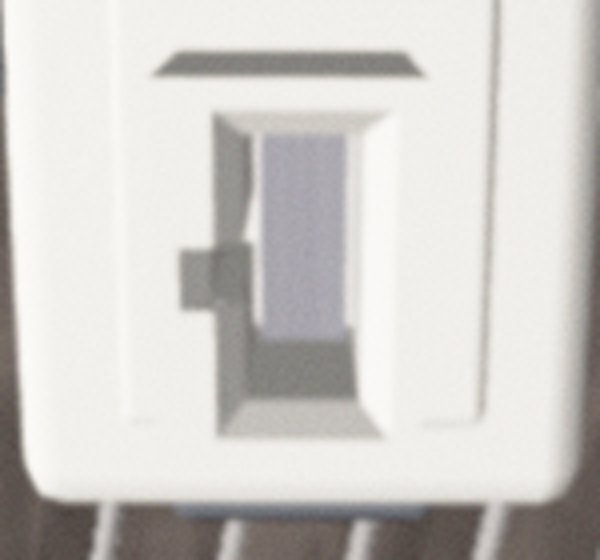

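The slot is now square to the tool. Flare corners are near (213,111), (398,112), (387,437) and (216,437), and the notch is at x=180, y 250–309.

```bash
python3 - <<'E'
from h import *
c=dict(np.load('pics/w3.npz')); r=np.load('pics/w3rt.npz')
f=lambda x,y:(244+(x+.5)/4-.5,121+(y+.5)/4-.5)
Q=plane(c,[f(213,111),f(399,112),f(387,437),f(216,437)],.11,r['R'],r['t'])[:,:2]; print(Q.round(4),Q.mean(0))
N=plane(c,[f(180,250),f(180,309)],.11,r['R'],r['t'])[:,:2];print(N.round(4),N.mean(0))
print([np.degrees(np.arctan2(*(Q[i]-Q[j])[::-1])).round(2) for i,j in((0,1),(3,2),(0,3),(1,2))],[np.linalg.norm(Q[i]-Q[j]).round(4) for i,j in((0,1),(3,2),(0,3),(1,2))])
n=N.mean(0)-Q.mean(0); print(n,np.degrees(np.arctan2(n[1],n[0])))
W=cloud(c|{'R':r['R'],'t':r['t']}); m=(abs(W[...,0]-.47)<.06)&(abs(W[...,1]-.23)<.06)&(W[...,2]>.09); print(np.median(W[m][:,2]))
p=np.array([[.4777,-.1107],[.4786,-.1103]])
delta([.4781,-.1106,.405],-.040)
E
```

```text
[[0.4469 0.2598]
 [0.4822 0.2663]
 [0.4936 0.2006]
 [0.459  0.1939]] [0.47042745 0.2301467 ]
[[0.4453 0.2314]
 [0.4473 0.2195]] [0.44625536 0.22545845]
[np.float64(-169.43), np.float64(-169.11), np.float64(100.42), np.float64(99.82)] [np.float64(0.0359), np.float64(0.0352), np.float64(0.067), np.float64(0.0668)]
[-0.02417209 -0.00468825] -169.0235826030694
0.3072232739807502
time 5.0 turn [2.0000e-04 5.0000e-04 1.8014e+00] shift before turn [-3.358e-01 -5.670e-02  1.000e-04] after turn [ 2.160e-02  3.398e-01 -1.000e-04]
```

```bash
python3 -m jog '{"steps":[[[0,0,0],[0,0,0.1386],0.0854],[[0,0,0],[0,0,0.1386],0.0854],[[0,0,0],[0,0,0.1386],0.0854],[[0,0,0],[0,0,0.1386],0.0854],[[0,0,0],[0,0,0.1386],0.0854],[[0,0,0],[0,0,0.1386],0.0854],[[0,0,0],[0,0,0.1386],0.0854],[[0,0,0],[0,0,0.1386],0.0854],[[0,0,0],[0,0,0.1386],0.0854],[[0,0,0],[0,0,0.1386],0.0854],[[0,0,0],[0,0,0.1386],0.0854],[[0,0,0],[0,0,0.1386],0.0854]]}'
python3 -m jog '{"steps":[[[0,0,0],[0,0,0.1386],0.0854],[[0.002,0.0309,0],[0,0,0],0.0854],[[0.002,0.0309,0],[0,0,0],0.0854],[[0.002,0.0309,0],[0,0,0],0.0854],[[0.002,0.0309,0],[0,0,0],0.0854],[[0.002,0.0309,0],[0,0,0],0.0854],[[0.002,0.0309,0],[0,0,0],0.0854],[[0.002,0.0309,0],[0,0,0],0.0854],[[0.002,0.0309,0],[0,0,0],0.0854],[[0.002,0.0309,0],[0,0,0],0.0854],[[0.002,0.0309,0],[0,0,0],0.0854],[[0.002,0.0309,0],[0,0,0],0.0854]]}'
python3 -c "
from h import *
delta([.4781,-.1106,.260],-.040)"
```

```text
time_s: 6.2
eef_pos: [0.4741, 0.1997, 0.405]
tool_rot: [-0.011, 0.998, 0.069, -0.001]
force: [0.7, -0.5, 0.1]
width: 0.0856
finger_force: 0.0
time_s: 7.4
eef_pos: [0.5141, -0.1816, 0.3877]
tool_rot: [-0.025, 0.999, 0.023, -0.003]
force: [0.4, 0.6, -0.5]
width: 0.0854
finger_force: 0.0
time 7.4 turn [-0.0499  0.0061  0.0852] shift before turn [-0.0323 -0.0661  0.1313] after turn [-0.0388 -0.0695  0.1277]
```

```bash
python3 -m jog '{"steps":[[[0,0,0],[-0.025,0.003,0.0426],0.0854],[[0,0,0],[-0.025,0.003,0.0426],0.0854],[[-0.0129,-0.0232,0],[0,0,0],0.0854],[[-0.0129,-0.0232,0],[0,0,0],0.0854],[[-0.0129,-0.0232,0],[0,0,0],0.0854],[[0,0,0],[0,0,0],0.0854],[[0,0,0],[0,0,0],0.0854]]}'
python3 -c "
from h import *
delta([.4781,-.1106,.260],-.040)"
```

```text
time_s: 8.1
eef_pos: [0.4784, -0.1089, 0.3879]
tool_rot: [0.0, 1.0, -0.019, 0.0]
force: [-0.0, 0.3, -0.4]
width: 0.0852
finger_force: 0.0
time 8.1 turn [ 0.0005 -0.0006  0.0015] shift before turn [-0.0004  0.0016  0.1279] after turn [-0.0003  0.0017  0.1279]
```

```bash
python3 -m jog '{"steps":[[[-0.0003,0.0017,0.0179],[0,0,0],0.0854],[[0,0,0.03],[0,0,0],0.0854],[[0,0,0.03],[0,0,0],0.0854],[[0,0,0.03],[0,0,0],0.0854],[[0,0,0.02],[0,0,0],0.0854],[[0,0,0],[0,0,0],0.0854],[[0,0,0],[0,0,0],0.04],[[0,0,0],[0,0,0],0.03],[[0,0,0],[0,0,0],0.015],[[0,0,0],[0,0,0],0.01],[[0,0,0],[0,0,0],0.01],[[0,0,0],[0,0,0],0.01]]}' 60
python3 -m jog '{"steps":[[[0,0,0],[0,0,0],0.01],[[0,0,0],[0,0,0],0.01],[[0,0,0],[0,0,0],0.01]]}'
```

```text
time_s: 9.3
eef_pos: [0.4787, -0.1103, 0.2607]
tool_rot: [0.0, 1.0, -0.019, 0.001]
force: [0.5, -0.1, 6.1]
width: 0.0216
finger_force: 59.5
time_s: 9.6
eef_pos: [0.4787, -0.1103, 0.2606]
tool_rot: [0.0, 1.0, -0.019, 0.001]
force: [0.2, -0.8, 5.4]
width: 0.0214
finger_force: 59.5
```

Firm grip at a 21.5 mm opening, which matches the 22 mm handle. Now lift, then carry.

```bash
python3 -m jog '{"steps":[[[0,0,-0.015],[0,0,0],0.01],[[0,0,-0.026],[0,0,0],0.01],[[0,0,-0.026],[0,0,0],0.01],[[0,0,-0.026],[0,0,0],0.01],[[0,0,-0.026],[0,0,0],0.01],[[0,0,-0.026],[0,0,0],0.01],[[0,0,0],[0,0,-0.1],0.01],[[0,0,0],[0,0,-0.1],0.01],[[0,0,0],[0,0,-0.1],0.01],[[0,0,0],[0,0,-0.1],0.01],[[0,0,0],[0,0,-0.1],0.01],[[0,0,0],[0,0,-0.1],0.01]]}'
python3 -c "
from h import *
delta([.4704,.2301,.405],1.755);print(get_obs()['qpos'])"
```

```text
time_s: 10.8
eef_pos: [0.4781, -0.11, 0.4053]
tool_rot: [-0.0, 0.96, 0.28, -0.0]
force: [-0.4, -0.7, -2.1]
width: 0.0211
finger_force: 58.8
time 10.8 turn [-6.0000e-04 -1.0000e-04 -1.1884e+00] shift before turn [ 0.176  -0.2911  0.0004] after turn [3.358e-01 5.470e-02 3.000e-04]
[-4.93487625e-01 -2.29902197e-01 -2.22828785e-01  1.57845396e+00
  6.94205886e-05  2.08148176e+00]
```

```bash
python3 -m jog '{"steps":[[[0,0,0],[0,0,-0.1],0.01],[[0,0,0],[0,0,-0.1],0.01],[[0,0,0],[0,0,-0.1],0.01],[[0,0,0],[0,0,-0.1],0.01],[[0,0,0],[0,0,-0.1],0.01],[[0,0,0],[0,0,-0.1],0.01],[[0,0,0],[0,0,-0.1],0.01],[[0,0,0],[0,0,-0.1],0.01],[[0,0,0],[0,0,-0.1],0.01],[[0,0,0],[0,0,-0.1],0.01],[[0,0,0],[0,0,-0.1],0.01],[[0,0,0],[0,0,-0.09],0.01]]}'
python3 -m jog '{"steps":[[[0.028,0.0045,0],[0,0,0],0.01],[[0.028,0.0045,0],[0,0,0],0.01],[[0.028,0.0045,0],[0,0,0],0.01],[[0.028,0.0045,0],[0,0,0],0.01],[[0.028,0.0045,0],[0,0,0],0.01],[[0.028,0.0045,0],[0,0,0],0.01],[[0.028,0.0045,0],[0,0,0],0.01],[[0.028,0.0045,0],[0,0,0],0.01],[[0.028,0.0045,0],[0,0,0],0.01],[[0.028,0.0045,0],[0,0,0],0.01],[[0.028,0.0045,0],[0,0,0],0.01],[[0.028,0.0045,0],[0,0,0],0.01]]}'
python3 -m jog '{"steps":[[[0,0,0],[0,0,0],0.01],[[0,0,0],[0,0,0],0.01]]}'
python3 - <<'E'
from h import *
delta([.4704,.2301,.39],1.755)
c=save('top','top4'); 
o=get_obs(); c=save('wrist','w4'); R,t=wristRt(c,o); np.savez('pics/w4rt',R=R,t=t)
cv2.imwrite('pics/w4v.png',c['color'][:,:,::-1])
E
```

```text
time_s: 12.0
eef_pos: [0.4781, -0.11, 0.4053]
tool_rot: [-0.0, 0.639, 0.77, -0.0]
force: [0.3, 0.1, -0.9]
width: 0.0214
finger_force: 58.8
time_s: 13.2
eef_pos: [0.4703, 0.2313, 0.4055]
tool_rot: [-0.0, 0.64, 0.768, -0.0]
force: [0.6, -0.8, -1.7]
width: 0.0212
finger_force: 58.7
time_s: 13.4
eef_pos: [0.4705, 0.2305, 0.4051]
tool_rot: [-0.0, 0.64, 0.769, -0.0]
force: [-0.5, -0.6, -0.2]
width: 0.0212
finger_force: 59.0
time 13.4 turn [-0.0006 -0.     -0.0011] shift before turn [-0.0004 -0.0001  0.0151] after turn [-0.0004 -0.0001  0.0151]
```

View pics/w4v.png

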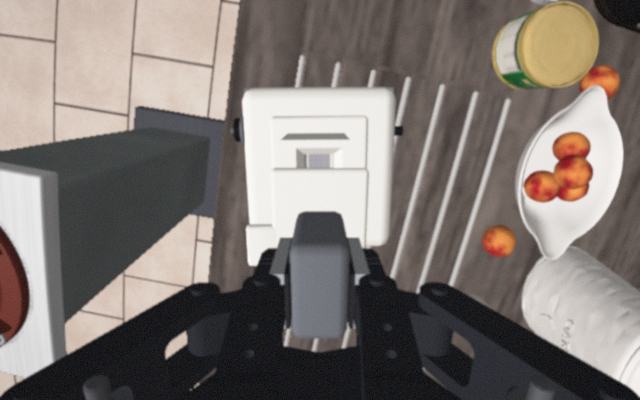

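The notch and the pusher's tab (258,243) are both on the left, so it is the right way round. The collar's far edge runs from (270,168) to (369,168). Checking the pusher's pose in hand:

```bash
python3 - <<'E'
from h import *
c=dict(np.load('pics/w4.npz')); r=np.load('pics/w4rt.npz')
g=c['color'].min(2)
o=cv2.resize(c['color'][150:190,255:385,::-1],None,fx=6,fy=6,interpolation=cv2.INTER_CUBIC); cv2.imwrite('pics/w4c.png',o)
Q=plane(c,[(270,168),(369,168)],.2195,r['R'],r['t'])[:,:2]
y=np.array([-np.sin(.184),np.cos(.184)]); x=np.array([np.cos(.184),np.sin(.184)]); e=Q-np.array([.4705,.2305])
print(Q,'local x',e@x,'local y',e@y)
E
```

```text
[[0.4415945  0.26371132]
 [0.486313   0.2718898 ]] local x [-0.02234111  0.02311889] local y [0.03793936 0.03779792]
```

View pics/w4c.png

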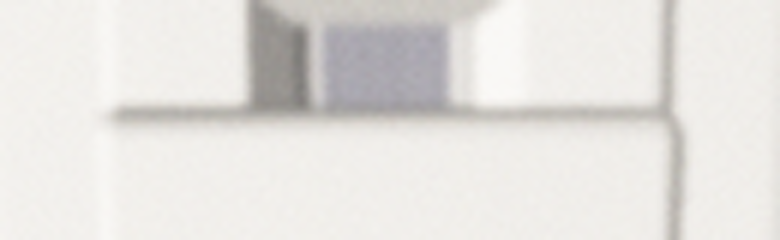

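```bash
python3 -m jog '{"steps":[[[0.0005,0,0.01],[0,0,0],0.01],[[0,0,0.01],[0,0,0],0.01],[[0,0,0.01],[0,0,0],0.01],[[0,0,0.01],[0,0,0],0.01],[[0,0,0.004],[0,0,0],0.01],[[0,0,0.004],[0,0,0],0.01],[[0,0,0.003],[0,0,0],0.01],[[0,0,0.003],[0,0,0],0.01],[[0,0,0.003],[0,0,0],0.01],[[0,0,0.003],[0,0,0],0.01],[[0,0,0],[0,0,0],0.01]]}'
python3 -c "
from h import *
delta([.4704,.2301,.3006],1.755);o=get_obs();print(o['force'],o['moment'],o['finger_force'])"
```

```text
time_s: 14.6
eef_pos: [0.4706, 0.2306, 0.3444]
tool_rot: [-0.0, 0.64, 0.768, -0.0]
force: [-0.2, 0.9, -1.9]
width: 0.0209
finger_force: 59.0
time 14.6 turn [-0.0007 -0.0002 -0.0026] shift before turn [-0.0004 -0.0002  0.0438] after turn [-0.0004 -0.0003  0.0438]
[-0.17128423  0.86354915 -1.89821281] [ 0.02931827 -0.01427048  0.04755104] 58.97841453552246
```

The foot is 16 mm down the slot with no contact force, so I'll continue down.

```bash
python3 -m jog '{"steps":[[[0,0,0.004],[0,0,0],0.01],[[0,0,0.004],[0,0,0],0.01],[[0,0,0.004],[0,0,0],0.01],[[0,0,0.004],[0,0,0],0.01],[[0,0,0.004],[0,0,0],0.01],[[0,0,0.004],[0,0,0],0.01],[[0,0,0.004],[0,0,0],0.01],[[0,0,0.004],[0,0,0],0.01],[[0,0,0.004],[0,0,0],0.01],[[0,0,0],[0,0,0],0.01]]}'
python3 -m jog '{"steps":[[[0,0,0.004],[0,0,0],0.01],[[0,0,0.002],[0,0,0],0.01],[[0,0,0.002],[0,0,0],0.01],[[0,0,0],[0,0,0],0.01]]}'
python3 -c "
from h import *
delta([.4704,.2301,.3006],1.755);o=get_obs();print(o['force'],o['moment'],o['finger_force'])"
```

```text
time_s: 15.6
eef_pos: [0.4707, 0.2306, 0.3087]
tool_rot: [-0.0, 0.64, 0.768, 0.0]
force: [-1.6, -0.7, 4.5]
width: 0.0215
finger_force: 59.8
time_s: 16.0
eef_pos: [0.4707, 0.2306, 0.3013]
tool_rot: [0.0, 0.64, 0.768, 0.0]
force: [-4.4, -1.0, 6.5]
width: 0.0212
finger_force: 60.1
time 16.0 turn [ 0.0003 -0.0002 -0.0026] shift before turn [-0.0004 -0.0004  0.0007] after turn [-0.0004 -0.0004  0.0007]
[-4.37629447 -1.02487502  6.54169651] [-0.18707043  0.84454599 -0.03628072] 60.11677086353302
```

```bash
python3 -m jog '{"steps":[[[0,0,0.001],[0,0,0],0.01],[[0,0,0.001],[0,0,0],0.01],[[0,0,0],[0,0,0],0.01],[[0,0,0],[0,0,0],0.01]]}' 80
```

```text
time_s: 16.4
eef_pos: [0.4706, 0.2306, 0.3007]
tool_rot: [0.0, 0.64, 0.768, 0.0]
force: [-8.3, -1.4, 17.4]
width: 0.0212
finger_force: 82.3
```

Force rises sharply right at the predicted home height (0.3007 m against 0.3006 m). One check from the side camera and one short settle.

```bash
python3 -m jog '{"steps":[[[0,0,0],[0,0,0],0.01],[[0,0,0],[0,0,0],0.01],[[0,0,0],[0,0,0],0.01]]}'; python3 - <<'E'
from h import *
c=save('side','s5'); cv2.imwrite('pics/s5v.png',cv2.resize(c['color'][190:290,300:400,::-1],None,fx=5,fy=5,interpolation=cv2.INTER_CUBIC))
E
```

```text
time_s: 16.7
eef_pos: [0.4706, 0.2306, 0.3007]
tool_rot: [0.0, 0.64, 0.768, 0.0]
force: [-7.1, -2.2, 17.1]
width: 0.0209
finger_force: 82.3
```

View pics/s5v.png

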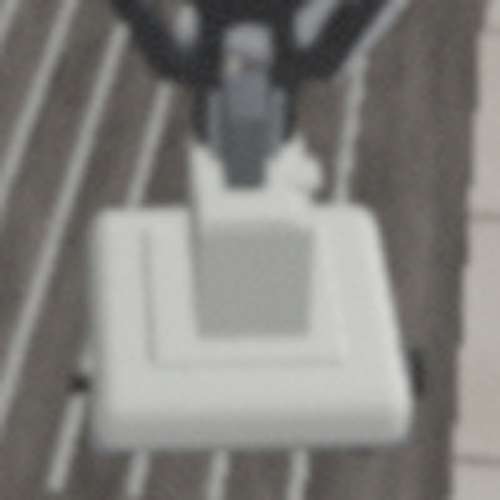

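The collar sits flush on the chute's rim (around row 215), with the tab to the front and the handle still gripped. Handing in.

```bash
python3 -c "
from bench import finish_job
print(finish_job())"
```

```text
the job is handed in; nothing more can be done
None
```

I handed the job in at about 17 s on the robot's clock, with the pusher pressed home in the chute, rib in the notch, collar on the rim, and the gripper still holding it down; the judge's result was not shown.

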